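Unnest two sample cups and sort them into their size rows

ROBOT

A 6-joint arm with a two-finger parallel gripper is mounted at the origin on a cart in front of the work surface, level with it; the furniture and walls round the work are solid. World frame = base frame: x ahead of the robot, y to its left, z up, the work surface at z = 0. Lengths are in m, angles in rad, forces in N, time in s.
With the tool pointing down it reaches from about 0.35 to 0.85 m from the base axis. Payload 8.1 kg.
Tool frame: the origin (TCP) lies between the finger pads; the fingertips stand 11 mm ahead of it and the grasp point (between the pads) lies 8 mm behind it (robot.tips_ahead is the distance from the TCP to the fingertips, in m); z points along the fingers, y is the line along which they close (so a half turn about z gives the same grasp; the last joint's range is limited). The gripper opens to 93 mm and grips with 3 to 60 N. Pads are 15 mm wide; open, the fingers measure 128 mm over their backs; the gripper's body (75 mm by 188 mm) begins 65 mm behind the grasp point.
Start: joints at [-1.227, 0.13, 1.488, -0, 1.523, -0.085], TCP at [0.249, -0.546, 0.207] pointing down, gripper open.
Joint ranges: [-2.96, 2.96], [-0.89, 2.26], [0.02, 2.5], [-1.34, 4.48], [0, 2.73], [-2.66, 2.66]. Speed limits (rad/s): [2.39, 2.39, 2.79, 3.14, 3.14, 3.14].

INTERFACE

Orientations are given as a rotation vector (axis times angle).
In Python, from plant import robot gives the robot as it stands. The module is installed in compiled form; this text tells all that it offers.
- The arm moves only by the tool move_arm, never from a script. Its argument "deltas" is one flat list of numbers, 7 for each row, row after row: the shift along the tool's x, y, z in m, then the turn, a rotation vector about the tool's x, y, z in rad, then the opening, from 0 (shut) to 1 (fully open). A call has 1 to 12 rows; each row is the pose to reach, as a shift and turn from the pose commanded when the call began, along the tool's axes at that moment; what a row does not reach only later rows make up. A row lasts 1/8 s, in which the tool goes at most 62.5 mm and 10.7 degrees, less where a joint would pass 70% of its speed; a pose out of reach is approached as far as the arm can. A call with a gripper value outside its range is refused whole. The fingers move at their own pace and stop on an object; "squeeze" is the grip in N (left out, the last holds). Time passes only in rows, so rows that repeat a pose let the fingers close. It gives the time, the measured TCP pose, the force, the opening and the grip force at its end, in the units of the state.
- robot.read_state(): the state, without advancing time (a new reading comes with each control period).
- robot.read_camera(name): name is "scene" or "top" or "wrist"; returns (picture, depth): 480x640x3 uint8, red, green, blue; 480x640 float32, m along the optical axis (not along the pixel's ray), 0 where there is no reading.
- robot.camera_model(name): a dict with "K" (3x3 intrinsics, pixels), "R" (3x3) and "t" (3): a world point X has camera coordinates R X + t; the wrist camera has in their place "tool_from_camera" (4x4, takes a point from camera to tool coordinates, whose origin is the TCP and whose axes are the flange's). Camera axes: x right, y down, z forward; pixel columns grow to the right and rows downward; lengths in m; the calibration is good to about 2 mm. A picture is of the moment at which its call begins: read the wrist's pose just before it. camera_model takes no time and is no camera call.
- robot.close_job(): hands the job in; it is judged then, once.
Trained networks look in the newest picture that a camera, given by its name, has taken for a name from the list of things; names that differ only in an ending like _2 or _b are one class to them, and where a whole thing is asked for, a point or a joint stands for the part that bears it (a point fixed in the world has none). Each returns a list of dicts, best first, with "confidence" (0 to 1); they miss things now and then, are a little off and sometimes report something else, mostly with a low value. They report only what shows in the picture. A call takes as long as a camera call. They do not tell look-alikes from the thing itself.
- robot.recognise(camera, label): "uv" ([column, row] in pixels, amid what is visible of it).
The state is a dict: "t": time; "q": joint angles; "dq": joint speeds; "joint_torque": joint torques, N m; "tool_pos": TCP position; "orientation": TCP orientation; "force": force on the tool from outside, world axes, zero at the start; "wrist_torque": the same for the moment, N m; "opening": finger opening in m; "gripper_force": force on a finger pad.
Only numpy, scipy, OpenCV 4.12 (cv2) and the standard library are available. Lean on these libraries where they do the work, as an engineer would, in place of code of your own. Each camera call takes 0.05 s, during which the arm holds its last target. There are 200 camera calls.

TASK

A small tall sample cup has been left nested inside a large wide one. Pull them apart and stand each upright on the free marked place of the row tray that holds cups of its own size. Set the cups down rather than dropping them, and leave the cups already standing in the trays where they are.

Things in the scene. Friction and masses are not known exactly. Their poses are not given: they have to be found in the camera images.
- small_cup_mid (a point): centre (half-way up, on the axis) of the loose small cup: round, open, white plastic, 84 mm tall, 42 mm across the rim, 37 mm across the foot, wall 2.5 mm. At first it stands in the large cup, foot 14 mm above the worktop, its top 38 mm above that cup's rim; the fit is loose (7 mm of play all round) and it lifts straight out. z: cup axis, up.
- large_cup_mid (a point): centre (half-way up, on the axis) of the loose large cup: round, open, white plastic, 60 mm tall, 62 mm across the rim and 56 mm across the foot, wall 3 mm, inner floor 14 mm above its foot. It stands on the worktop with the small cup inside it. z is the cup's axis, up.
- small_tray_free (a point): free place, on the floor (4 mm up), of the row tray with the two small cups. Tray: grey plastic, 260 mm long (its x) x 90 wide, fixed; floor 4 mm thick, lip 10 mm high, three ring-marked places (44 mm) on its centre line at x = -80, 0, +80 mm. The free place is at x = -80, nearest the robot. Axes: x along the row towards the other cups, z up. Both trays look alike and may lie left or right; the cups tell which is which.
- large_tray_free (a point): free place, on the tray floor (4 mm above the worktop), of the tray with the two large cups; tray, place and axes as for small_tray_free.
- small_row_0_mid (a point): centre (half-way up) of a small cup that already stands in the small cups' tray, on its middle place, 80 mm from the free place; loose, the same make as the nested small cup. To be left alone.
- small_row_1_mid (a point): centre (half-way up) of a small cup that already stands in the small cups' tray, on its far place, 160 mm from the free place; loose, the same make as the nested small cup. To be left alone.
- large_row_0_mid (a point): centre (half-way up) of a large cup that already stands in the large cups' tray, on its middle place, 80 mm from the free place; loose, the same make as the nested large cup. To be left alone.
- large_row_1_mid (a point): centre (half-way up) of a large cup that already stands in the large cups' tray, on its far place, 160 mm from the free place; loose, the same make as the nested large cup. To be left alone.
Things that resemble listed ones, but are neither listed nor needed, are in the scene too. What is shaped like the part that bears small_cup_mid but yellow is not meant.

How it is judged:
On the way:
1. the small cup is out of the large one (their axes at least 60 mm apart) (horizontal distance between small_cup_mid and large_cup_mid above 0.06 m), for 0.2 s.
At the end, for the whole second after the job is handed in: The small cup stands at rest on the floor of the small cups' tray and the large cup on the floor of the large cups' tray, each upright within 10 degrees and centred within 20 mm of the free place; the four cups of the rows still stand upright within 20 mm of where they were (horizontal distance between small_cup_mid and small_tray_free below 0.02 m and angle between each of small_cup_mid, large_cup_mid, small_row_0_mid, small_row_1_mid, large_row_0_mid, large_row_1_mid's own z axis and vertical below 0.17 rad and z of small_cup_mid in the frame of small_tray_free between 0.034 and 0.05 m and linear speed of each of small_cup, large_cup below 0.02 m/s and horizontal distance between large_cup_mid and large_tray_free below 0.02 m and z of large_cup_mid in the frame of large_tray_free between 0.022 and 0.038 m and distance of each of small_row_0_mid, small_row_1_mid, large_row_0_mid, large_row_1_mid from where it was at the start of the episode below 0.02 m); the robot touches nothing.
It fails at once if the small cup is dropped (falls out of the fingers faster than 0.7 m/s, about 25 mm of fall) (linear speed of small_cup above 0.7 m/s and contact force between the fingers and small_cup below 0.1 N and contact force between small_cup and anything else below 0.1 N).
It fails at once if the large cup is dropped (falls out of the fingers faster than 0.7 m/s, about 25 mm of fall) (linear speed of large_cup above 0.7 m/s and contact force between the fingers and large_cup below 0.1 N and contact force between large_cup and anything else below 0.1 N).
It fails at once if a cup already standing in a tray is knocked over (angle between any of small_row_0_mid, small_row_1_mid, large_row_0_mid, large_row_1_mid's own z axis and vertical above 0.6 rad).
It also fails if it takes over 61 s, if anything falls off the work surface, if the arm or the gripper's body presses on something with over 40 N, if the wrist force passes 120 N, or if a joint passes its speed limit or range.

## Working session

There is one attempt and no reset: what is moved stays moved. The work goes in short steps, Python scripts to look and compute and a tool call to move; the robot and the scene stay as the last step left them, time stands still between calls to the robot, and variables do not carry over. Pictures are saved under pics/ and viewed, at most 10 in all, crops included, and the job is handed in when it is done.

Besides the shell and the picture viewer there is one more tool, called by a JSON object that holds its "api" and its "payload", one argument or row to a line. move_arm: Moves the arm, as the interface text tells. Its arguments: {"type":"object","properties":{"deltas":{"type":"array","items":{"type":"number"}},"squeeze":{"type":"number"}},"required":["deltas"]}

```bash
mkdir -p pics; cat > h.py <<'E'
import numpy as np, cv2
from plant import robot
def world(name,uv,d,rad=0):
    m=robot.camera_model(name);K=np.array(m['K']);u,v=int(round(uv[0])),int(round(uv[1]))
    z=d[v,u]
    p=np.linalg.inv(K)@np.array([uv[0],uv[1],1])*z
    return np.array(m['R']).T@(p-np.array(m['t']))
def cloud(name,d):
    m=robot.camera_model(name);K=np.array(m['K'])
    v,u=np.mgrid[:480,:640]
    P=np.stack([(u-K[0,2])/K[0,0]*d,(v-K[1,2])/K[1,1]*d,d],-1)
    return (P-np.array(m['t']))@np.array(m['R'])
E
python3 - <<'E'
from h import *
print(robot.read_state())
for n in ["top","scene"]:
    im,d=robot.read_camera(n); cv2.imwrite(f"pics/{n}0.png",im[:,:,::-1]); np.save(f"pics/{n}0.npy",d)
    for l in ["small_cup_mid","large_cup_mid","small_row_0_mid","large_row_0_mid","small_tray_free","large_tray_free"]:
        for r in robot.recognise(n,l): print(n,l,np.round(r['uv']),round(r['confidence'],2),np.round(world(n,r['uv'],d),3))
E
```

```text
{'t': 0.0, 'q': array([-1.22740607e+00,  1.31167663e-01,  1.48926566e+00, -1.28276109e-05,
        1.52302035e+00, -8.53823159e-02]), 'dq': array([-0.00085318,  0.00046043, -0.0011549 ,  0.00017015,  0.00160962,
       -0.00029268]), 'joint_torque': array([ 9.51774382e-04, -5.59822297e+01, -4.91769826e+01,  7.70053128e-02,
        3.51730711e-02, -1.61783637e-04]), 'tool_pos': array([ 0.24927681, -0.54511089,  0.20609108]), 'orientation': array([-3.06787069e+00, -6.67975604e-01,  3.95797265e-04]), 'force': array([-0.17855661, -0.19705874, -0.85586343]), 'wrist_torque': array([ 0.03154516, -0.04669862, -0.06472697]), 'gripper_force': 0.0, 'opening': 0.09291677722138407}
top small_cup_mid [340. 250.] 0.74 [ 0.498 -0.042  0.017]
top small_cup_mid [341. 209.] 0.65 [ 0.598 -0.045  0.004]
top large_cup_mid [335. 256.] 0.77 [ 0.485 -0.028  0.015]
top large_row_0_mid [204. 240.] 0.75 [0.527 0.281 0.014]
top small_tray_free [419. 240.] 0.91 [ 0.521 -0.229  0.003]
top small_tray_free [343. 250.] 0.17 [ 0.501 -0.048  0.015]
top large_tray_free [210. 261.] 0.57 [0.479 0.267 0.004]
scene large_cup_mid [329. 269.] 0.93 [ 0.467 -0.062  0.03 ]
scene small_row_0_mid [428. 258.] 0.92 [ 0.531 -0.253  0.07 ]
scene large_row_0_mid [213. 229.] 0.59 [0.501 0.256 0.042]
scene small_tray_free [415. 291.] 0.57 [ 0.508 -0.238  0.003]
scene small_tray_free [207. 245.] 0.52 [0.486 0.266 0.007]
scene large_tray_free [207. 246.] 0.61 [0.489 0.266 0.002]
```

View pics/top0.png

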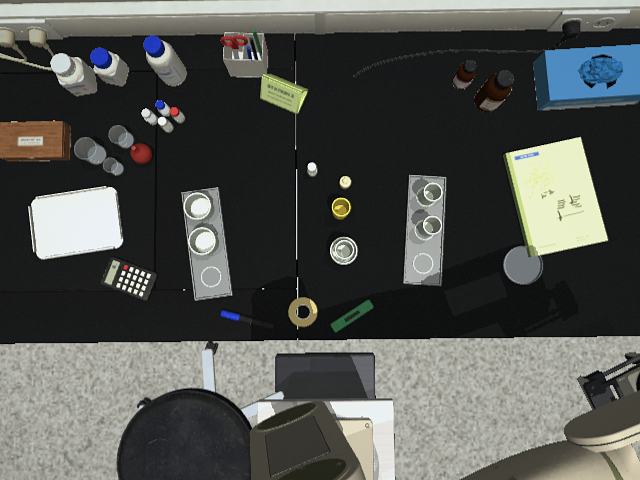

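View pics/scene0.png

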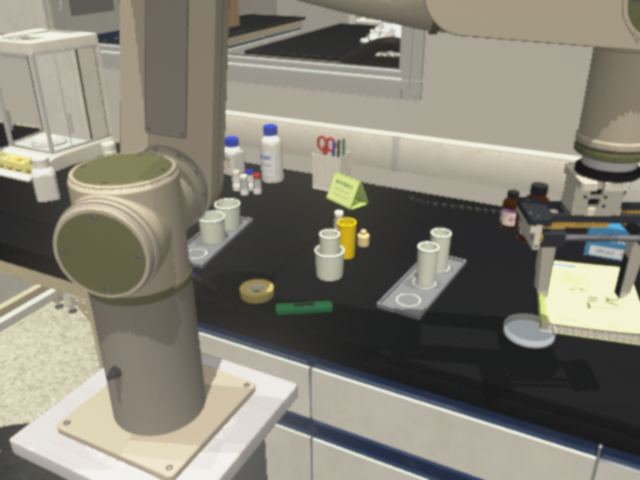

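The top view shows these candidates:
- The white nested pair is at (343,250).
- A yellow cup, the decoy, is at (341,209).
- White small bottles stand at (312,169) and (345,182), and glass beakers at about (90,150).
- The small cups' tray is on the right, with its free ring at (423,264).
- The large cups' tray is on the left, with its free ring at (211,277).

I choose the white nested pair at (343,250).

```bash
python3 - <<'E'
from h import *
im=cv2.imread("pics/top0.png"); d=np.load("pics/top0.npy"); P=cloud("top",d)
def sel(x,y,r,lo,hi):
    return P[(np.hypot(P[...,0]-x,P[...,1]-y)<r)&(P[...,2]>lo)&(P[...,2]<hi)]
def circ(n,x,y,r,lo,hi):
    q=sel(x,y,r,lo,hi)
    if len(q)<5: print(n,len(q));return
    (c,R)=cv2.minEnclosingCircle(q[:,:2].astype(np.float32)); print(n,len(q),np.round(c,4),round(R,4),np.round(np.percentile(q[:,2],[5,50,95]),3))
circ("small rim",.5,-.045,.06,.088,.11); circ("large rim",.5,-.045,.06,.05,.066)
circ("yellow",.6,-.045,.05,.05,.11)
for n,uv in dict(s0=(429,227),s1=(430,193),l0=(203,240),l1=(199,206)).items():
    p=world("top",uv,d); circ(n,p[0],p[1],.055,.052 if n[0]=='l' else .078,.1)
m=robot.camera_model("top");K=np.array(m['K']);R=np.array(m['R']);t=np.array(m['t'])
print("cam",-R.T@t)
for n,(u,v) in dict(S=(423,264),L=(211,277)).items():
    c=im[v-14:v+15,u-14:u+15].min(2); th=c>np.median(c)+25
    ys,xs=np.nonzero(th); (cc,r)=cv2.minEnclosingCircle(np.stack([xs,ys],1).astype(np.float32))
    uv=np.array([u-14+cc[0],v-14+cc[1],1]); ray=R.T@np.linalg.inv(K)@uv; C=-R.T@t
    X=C+ray*(.004-C[2])/ray[2]; print(n,len(xs),r,np.round(uv,1),np.round(X,4))
for n,(a,b,cx,e) in dict(S=(395,455,0,0),L=(172,240,0,0)).items():
    hsv=cv2.cvtColor(im,cv2.COLOR_BGR2HSV); msk=((hsv[...,2]>70)).astype(np.uint8); msk[:,:a]=0;msk[:,b:]=0;msk[:165]=0;msk[302:]=0
    k,lab,st,_=cv2.connectedComponentsWithStats(msk);i=1+np.argmax(st[1:,4])
    ys,xs=np.nonzero(lab==i); rc=cv2.minAreaRect(np.stack([xs,ys],1).astype(np.float32)); print(n,rc)
    for bp in cv2.boxPoints(rc):
        ray=R.T@np.linalg.inv(K)@np.array([*bp,1]);C=-R.T@t; print(np.round(C+ray*(.008-C[2])/ray[2],3))
cv2.imwrite("pics/crop0.png",cv2.resize(im[150:310,170:460],None,fx=2.7,fy=2.7,interpolation=2))
E
```

```text
small rim 93 [ 0.497  -0.0469] 0.0216 [0.092 0.098 0.101]
large rim 174 [ 0.4968 -0.047 ] 0.0317 [0.052 0.059 0.064]
yellow 143 [ 0.5938 -0.0419] 0.0218 [0.053 0.082 0.087]
s0 120 [ 0.5673 -0.2496] 0.0404 [0.081 0.087 0.091]
s1 109 [ 0.6246 -0.2478] 0.022 [0.08  0.086 0.091]
l0 210 [0.5372 0.2794] 0.0464 [0.055 0.063 0.067]
l1 176 [0.6032 0.2858] 0.0321 [0.055 0.063 0.067]
cam [ 0.41930727 -0.00231983  1.31275055]
S 75 10.446403503417969 [422.7 263.1   1. ] [ 0.4666 -0.2362  0.004 ]
L 83 10.411739349365234 [210.7 276.3   1. ] [0.442  0.2659 0.004 ]
S ((424.6657409667969, 229.85084533691406), (38.105159759521484, 109.48006439208984), 3.012787342071533)
[ 0.419 -0.187  0.008]
[ 0.679 -0.208  0.008]
[ 0.673 -0.298  0.008]
[ 0.413 -0.277  0.008]
L ((206.02587890625, 243.49659729003906), (109.6861572265625, 38.327537536621094), 82.50414276123047)
[0.645 0.34  0.008]
[0.656 0.249 0.008]
[0.396 0.214 0.008]
[0.386 0.304 0.008]
```

View pics/crop0.png

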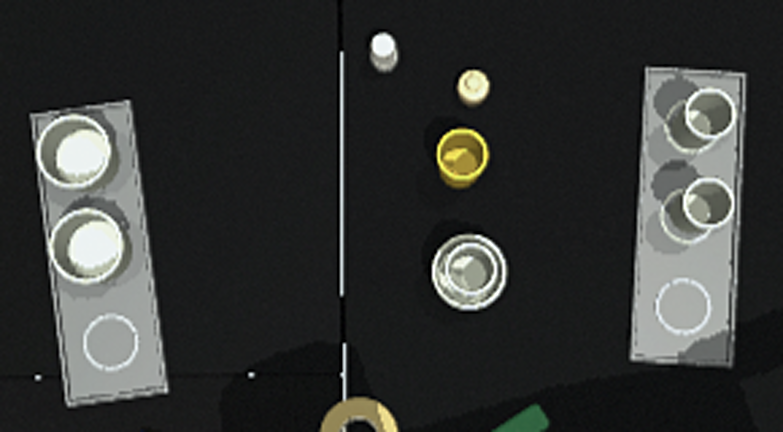

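The crop confirms the choice. The white pair is nested at crop (468,270) with the small rim inside the large one, the yellow decoy is at (462,157), and both free rings are clear. Measured positions:

| Item | x | y | Check |
|---|---|---|---|
| Nested pair | 0.497 | -0.047 | rims at 98 and 59 mm, radii 21 and 31 mm |
| Small free place | 0.466 | -0.236 | |
| Large free place | 0.442 | 0.266 | |

The tray rectangles agree with both free places. I'll hover over the pair with the tool yaw at 0.

{"api": "move_arm", "payload": {
  "deltas": [0.433,-0.3505,0.017,0,0,0.4287,1,0.433,-0.3505,0.017,0,0,0.4287,1,0.433,-0.3505,0.017,0,0,0.4287,1,0.433,-0.3505,0.017,0,0,0.4287,1,0.433,-0.3505,0.017,0,0,0.4287,1,0.433,-0.3505,0.017,0,0,0.4287,1,0.433,-0.3505,0.017,0,0,0.4287,1,0.433,-0.3505,0.017,0,0,0.4287,1,0.433,-0.3505,0.017,0,0,0.4287,1,0.433,-0.3505,0.017,0,0,0.4287,1,0.433,-0.3505,0.017,0,0,0.4287,1],
  "squeeze": 12
}}

```text
t: 2.08
tool_pos: [0.4974, -0.0469, 0.1901]
orientation: [3.141, 0.002, -0.001]
force: [-0.8, -0.0, 0.8]
opening: 0.0931
gripper_force: 0.0
```

```bash
cat >> h.py <<'E'
from scipy.spatial.transform import Rotation as Ro
def wcloud():
    s=robot.read_state(); im,d=robot.read_camera("wrist"); m=robot.camera_model("wrist");K=np.array(m['K']);T=np.array(m['tool_from_camera'])
    v,u=np.mgrid[:480,:640]
    P=np.stack([(u-K[0,2])/K[0,0]*d,(v-K[1,2])/K[1,1]*d,d],-1)
    P=(P@T[:3,:3].T+T[:3,3])@Ro.from_rotvec(s['orientation']).as_matrix().T+s['tool_pos']; P[d==0]=9
    return im,P
def circ(P,x,y,r,lo,hi):
    q=P[(np.hypot(P[...,0]-x,P[...,1]-y)<r)&(P[...,2]>lo)&(P[...,2]<hi)]
    if len(q)<10: print(len(q));return
    c,R=cv2.minEnclosingCircle(q[:,:2].astype(np.float32)); print(len(q),np.round(c,4),round(R,4),np.round(np.percentile(q[:,2],[2,50,98]),3))
E
python3 - <<'E'
from h import *
im,P=wcloud(); cv2.imwrite("pics/w1.png",im[:,:,::-1])
circ(P,.497,-.047,.045,.092,.104); circ(P,.497,-.047,.045,.054,.063)
E
```

```text
912 [ 0.4957 -0.0475] 0.0218 [0.093 0.098 0.1  ]
1024 [ 0.496  -0.0472] 0.0317 [0.055 0.06  0.062]
```

View pics/w1.png

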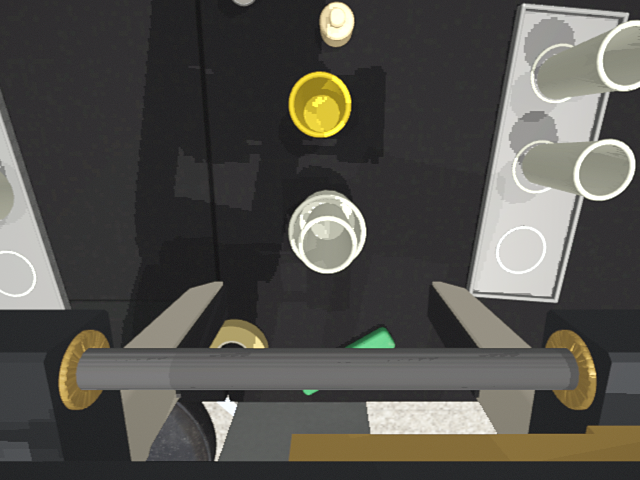

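The wrist view shows the nested pair at (327,240), centred between the fingers. The two rims agree at (0.496, -0.047). I'll descend onto the exposed part and close.

{"api": "move_arm", "payload": {
  "deltas": [-0.001,0,0.05,0,0,0,1,-0.001,0,0.09,0,0,0,1,-0.001,0,0.113,0,0,0,1,-0.001,0,0.113,0,0,0,1,-0.001,0,0.113,0,0,0,0.2,-0.001,0,0.113,0,0,0,0.2,-0.001,0,0.113,0,0,0,0.2,-0.001,0,0.113,0,0,0,0.2,-0.001,0,0.113,0,0,0,0.2],
  "squeeze": 12
}}

```text
t: 3.25
tool_pos: [0.4967, -0.0468, 0.0773]
orientation: [3.142, 0.0, 0.0]
force: [-0.0, -0.1, 0.6]
opening: 0.0474
gripper_force: 0.0
```

{"api": "move_arm", "payload": {
  "deltas": [0,0,0,0,0,0,0.2,0,0,0,0,0,0,0.2,0,0,0,0,0,0,0.2,0,0,-0.01,0,0,0,0.2,0,0,-0.03,0,0,0,0.2,0,0,-0.06,0,0,0,0.2,0,0,-0.1,0,0,0,0.2,0,0,-0.12,0,0,0,0.2,0,0,-0.12,0,0,0,0.2]
}}

```text
t: 4.38
tool_pos: [0.498, -0.0471, 0.1997]
orientation: [3.141, 0.0, 0.007]
force: [0.1, 0.7, -1.0]
opening: 0.0419
gripper_force: 12.0
```

{"api": "move_arm", "payload": {
  "deltas": [-0.007,0.045,0,0,0,0,0.2,-0.015,0.095,0,0,0,0,0.2,-0.023,0.145,0,0,0,0,0.2,-0.029,0.18,0,0,0,0,0.2,-0.03,0.189,0,0,0,0,0.2,-0.03,0.189,0.04,0,0,0,0.2,-0.03,0.189,0.08,0,0,0,0.2,-0.03,0.189,0.11,0,0,0,0.2,-0.03,0.189,0.11,0,0,0,0.2]
}}

```text
t: 5.5
tool_pos: [0.4642, -0.2333, 0.0836]
orientation: [-3.137, -0.001, 0.009]
force: [0.2, 0.8, 0.0]
opening: 0.0414
gripper_force: 12.0
```

```bash
python3 - <<'E'
from h import *
print(robot.read_state()['tool_pos'])
im,d=robot.read_camera("top"); P=cloud("top",d)
circ(P,.497,-.047,.05,.052,.068)
im,P=wcloud(); cv2.imwrite("pics/w2.png",im[:,:,::-1])
circ(P,.466,-.236,.05,.09,.12)
E
```

```text
[ 0.46418398 -0.2333407   0.08357784]
153 [ 0.4968 -0.0469] 0.0316 [0.053 0.059 0.063]
5409 [ 0.4733 -0.2347] 0.0355 [0.091 0.106 0.119]
```

View pics/w2.png

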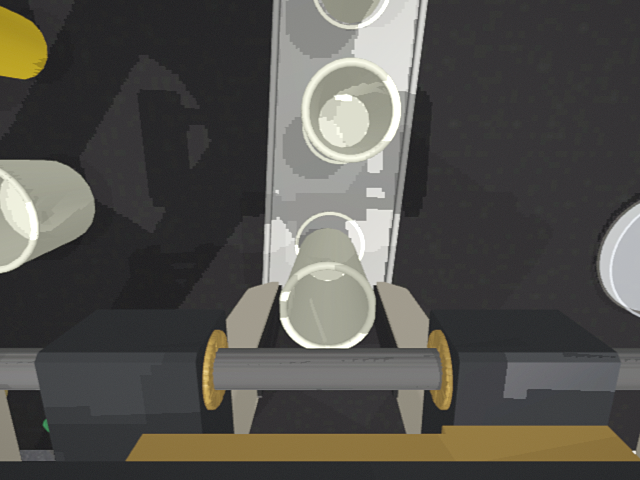

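The wrist view shows the small cup at (327,305) held between the pads above the ring at (330,240). The large cup is still at (0.497, -0.047). I'll lower it slowly.

{"api": "move_arm", "payload": {
  "deltas": [0,0,0,0,0,0,0.2,0,0,0.008,0,0,0,0.2,0,0,0.014,0,0,0,0.2,0,0,0.018,0,0,0,0.2,0,0,0.018,0,0,0,0.2,0,0,0.018,0,0,0,0.2]
}}

```text
t: 6.35
tool_pos: [0.4666, -0.2359, 0.0692]
orientation: [3.142, 0.0, -0.0]
force: [0.6, -0.1, -0.7]
opening: 0.0415
gripper_force: 12.0
```

```bash
python3 - <<'E'
from h import *
im,P=wcloud(); circ(P,.466,-.236,.03,.08,.1)
im,d=robot.read_camera("scene");cv2.imwrite("pics/s2.png",cv2.resize(im[180:340,300:520,::-1],None,fx=3,fy=3))
E
```

```text
3884 [ 0.4738 -0.236 ] 0.0288 [0.081 0.09  0.099]
```

View pics/s2.png

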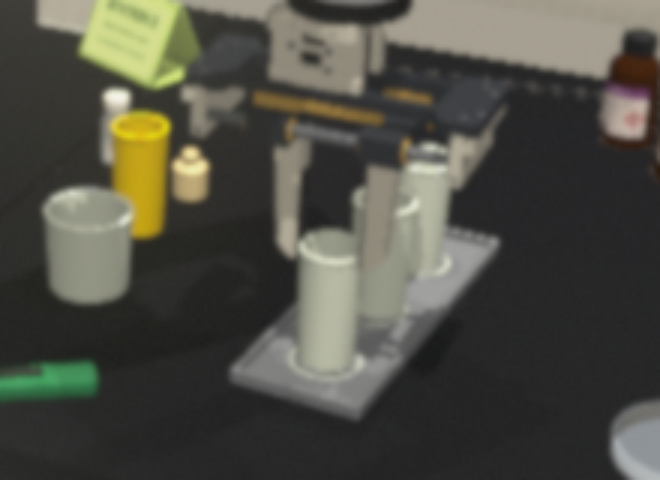

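The scene crop shows the small cup upright over its ring, with its foot at crop (327,370). I'll feel for the floor.

{"api": "move_arm", "payload": {
  "deltas": [0,0,0.001,0,0,0,0.2,0,0,0.002,0,0,0,0.2,0,0,0.002,0,0,0,0.2]
}}

```text
t: 6.82
tool_pos: [0.4666, -0.2359, 0.0672]
orientation: [3.142, 0.0, 0.0]
force: [1.1, -0.7, 1.7]
opening: 0.0415
gripper_force: 12.0
```

{"api": "move_arm", "payload": {
  "deltas": [0,0,0.0005,0,0,0,0.5,0,0,0.0005,0,0,0,0.6,0,0,0.0005,0,0,0,0.8,0,0,0.0005,0,0,0,0.8,0,0,0.0005,0,0,0,0.8,0,0,-0.03,0,0,0,0.9,0,0,-0.08,0,0,0,1,0,0,-0.123,0,0,0,1,0,0,-0.123,0,0,0,1]
}}

```text
t: 7.95
tool_pos: [0.469, -0.2374, 0.195]
orientation: [3.137, 0.0, 0.011]
force: [0.1, -0.9, 0.1]
opening: 0.0932
gripper_force: 0.0
```

```bash
python3 - <<'E'
from h import *
im,P=wcloud(); circ(P,.466,-.236,.03,.08,.1)
E
```

```text
868 [ 0.4658 -0.2363] 0.0217 [0.081 0.088 0.089]
```

Small cup is standing at (0.466, -0.236) with its top at 88 mm. Next is the large cup.

{"api": "move_arm", "payload": {
  "deltas": [0.007,-0.045,0,0,0,0,1,0.015,-0.1,0,0,0,0,1,0.025,-0.155,0,0,0,0,1,0.03,-0.189,0,0,0,0,1,0.03,-0.189,0.02,0,0,0,1,0.03,-0.189,0.07,0,0,0,1,0.03,-0.189,0.12,0,0,0,1,0.03,-0.189,0.157,0,0,0,1,0.03,-0.189,0.157,0,0,0,1,0.03,-0.189,0.157,0,0,0,0.4,0.03,-0.189,0.157,0,0,0,0.4,0.03,-0.189,0.157,0,0,0,0.4]
}}

```text
t: 9.5
tool_pos: [0.4978, -0.0471, 0.0347]
orientation: [3.141, 0.0, 0.004]
force: [-0.2, 0.1, -1.0]
opening: 0.0675
gripper_force: 0.0
```

{"api": "move_arm", "payload": {
  "deltas": [0,0,0,0,0,0,0.4,0,0,0,0,0,0,0.4,0,0,0,0,0,0,0.4,0,0,0,0,0,0,0.4],
  "squeeze": 15
}}

```text
t: 10.0
tool_pos: [0.4975, -0.047, 0.0342]
orientation: [3.141, 0.0, 0.003]
force: [-0.0, 0.7, 6.1]
opening: 0.0604
gripper_force: 14.9
```

{"api": "move_arm", "payload": {
  "deltas": [0,0,-0.01,0,0,0,0.4,0,0,-0.04,0,0,0,0.4,0,0,-0.08,0,0,0,0.4,0,0,-0.11,0,0,0,0.4,-0.008,-0.04,-0.11,0,0,0,0.4,-0.018,-0.095,-0.11,0,0,0,0.4,-0.027,-0.15,-0.11,0,0,0,0.4,-0.036,-0.205,-0.11,0,0,0,0.4,-0.045,-0.26,-0.11,0,0,0,0.4,-0.052,-0.3,-0.11,0,0,0,0.4,-0.054,-0.313,-0.11,0,0,0,0.4,-0.054,-0.313,-0.11,0,0,0,0.4]
}}

```text
t: 11.5
tool_pos: [0.4423, 0.2662, 0.1432]
orientation: [3.141, 0.002, -0.0]
force: [0.8, -0.7, -1.1]
opening: 0.0607
gripper_force: 14.9
```

{"api": "move_arm", "payload": {
  "deltas": [0,0,0.03,0,0,0,0.4,0,0,0.06,0,0,0,0.4,0,0,0.085,0,0,0,0.4,0,0,0.095,0,0,0,0.4,0,0,0.095,0,0,0,0.4,0,0,0.095,0,0,0,0.4]
}}

```text
t: 12.25
tool_pos: [0.4436, 0.2662, 0.0495]
orientation: [-3.141, 0.001, -0.003]
force: [0.1, -0.7, -0.1]
opening: 0.0602
gripper_force: 14.9
```

```bash
python3 - <<'E'
from h import *
print(robot.read_state()['tool_pos'])
im,P=wcloud(); circ(P,.442,.266,.036,.055,.085);cv2.imwrite("pics/w3.png",im[:,:,::-1])
E
```

```text
[0.44359039 0.26615023 0.04946677]
5726 [0.4485 0.2661] 0.0349 [0.056 0.074 0.083]
```

View pics/w3.png

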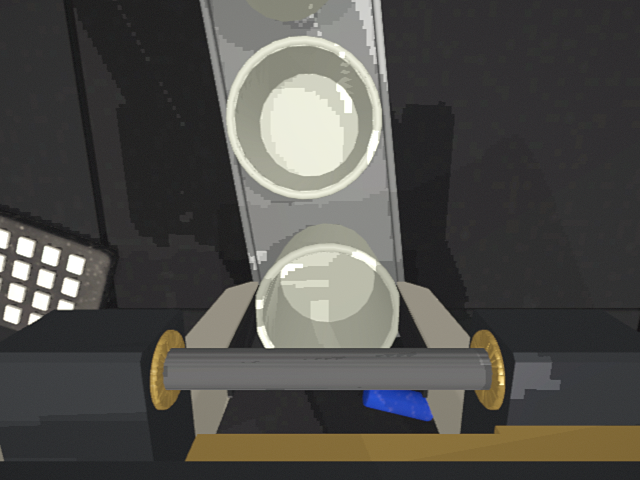

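The wrist view shows the large cup at (327,310) held over the free place, clear of its neighbour at (305,115). I'll lower it until it touches.

{"api": "move_arm", "payload": {
  "deltas": [0,0,0.005,0,0,0,0.4,0,0,0.008,0,0,0,0.4,0,0,0.009,0,0,0,0.4,0,0,0.009,0,0,0,0.4]
}}

```text
t: 12.8
tool_pos: [0.4424, 0.2661, 0.039]
orientation: [3.141, 0.0, -0.001]
force: [-0.6, -0.2, -0.2]
opening: 0.0604
gripper_force: 14.9
```

{"api": "move_arm", "payload": {
  "deltas": [0,0,0.001,0,0,0,0.4,0,0,0.002,0,0,0,0.4,0,0,0.002,0,0,0,0.4]
}}

```text
t: 13.18
tool_pos: [0.4428, 0.2663, 0.0382]
orientation: [-3.141, -0.0, -0.001]
force: [-3.8, -1.7, 8.5]
opening: 0.0607
gripper_force: 14.8
```

Contact at the expected height, with 8.5 N. I'll release and rise.

{"api": "move_arm", "payload": {
  "deltas": [0,0,-0.001,0,0,0,0.75,0,0,-0.001,0,0,0,0.9,0,0,-0.001,0,0,0,1,0,0,-0.001,0,0,0,1,0,0,-0.001,0,0,0,1,0,0,-0.03,0,0,0,1,0,0,-0.08,0,0,0,1,0,0,-0.14,0,0,0,1,0,0,-0.16,0,0,0,1,0,0,-0.16,0,0,0,1]
}}

```text
t: 14.42
tool_pos: [0.4435, 0.2666, 0.1986]
orientation: [-3.14, -0.0, -0.005]
force: [0.3, 0.1, -0.4]
opening: 0.0932
gripper_force: 0.0
```

```bash
python3 - <<'E'
from h import *
im,P=wcloud(); circ(P,.442,.266,.04,.055,.07)
im,d=robot.read_camera("top"); P=cloud("top",d)
circ(P,.466,-.236,.035,.078,.1)
D=np.load("pics/top0.npy");P0=cloud("top",D)
for x,y,lo in [(.544,-.2496,.078),(.6246,-.2478,.078),(.522,.2794,.052),(.6032,.2858,.052)]:
    circ(P0,x,y,.036,lo,.1);circ(P,x,y,.036,lo,.1)
im,d=robot.read_camera("scene");cv2.imwrite("pics/s4.png",im[:,:,::-1])
E
```

```text
1266 [0.4413 0.266 ] 0.0316 [0.056 0.064 0.066]
102 [ 0.4669 -0.2358] 0.0215 [0.079 0.087 0.092]
107 [ 0.5494 -0.2447] 0.0226 [0.079 0.087 0.092]
108 [ 0.5497 -0.2444] 0.0219 [0.079 0.087 0.091]
109 [ 0.6246 -0.2478] 0.022 [0.079 0.086 0.092]
110 [ 0.6239 -0.2483] 0.022 [0.078 0.087 0.091]
182 [0.5219 0.2759] 0.0326 [0.053 0.063 0.068]
178 [0.5233 0.2749] 0.0321 [0.053 0.063 0.068]
176 [0.6032 0.2858] 0.0321 [0.053 0.063 0.068]
182 [0.6026 0.2867] 0.032 [0.053 0.062 0.068]
```

View pics/s4.png

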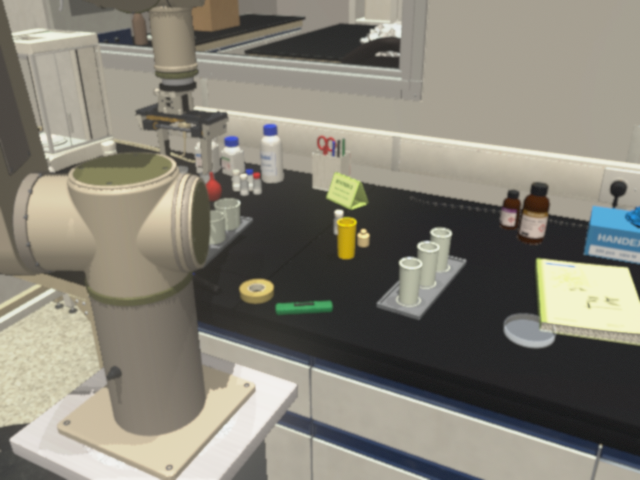

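The scene view shows three small cups standing in the right tray, with the placed one at (410,282). The depth data confirms the large cup at (0.441, 0.266) with its rim at 64 mm. The row cups have not moved, and the arm is clear.

```bash
python3 -c "
from plant import robot
print(robot.close_job())"
```

```text
the job is handed in; nothing more can be done
None
```

I pulled the two cups apart and set each upright on its free tray place, within about 1 mm of centre by camera; the row cups are where they were, and I handed the job in at about 15 s (no verdict came back).

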